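# Zero the photometer

## Task

The photometer is to be zeroed on its blank cell. With the fingertips only, push the cell rod fully in and flip the sample lid over until it is fully shut, without slamming it; then press the green key right down and let go. Do not hit the grey keys, do not lift or shift the photometer, and leave the other things on the bench where they are.

Things in the scene. Friction and masses are not known exactly. Their poses are not given: they have to be found in the camera images.
- photometer: white photometer, 6 kg, loose on rubber feet. 360 wide (y), 250 deep (x -120 front to +130 back), deck 105 high, lamp housing 135 high behind x +85. Origin: on the bench under its middle, z up; its front faces its own -x, roughly to the robot. On deck, from the front: black lid on the right (y -85), sloping display on the left (x -50 to +5, y 30 to 150, up to 40 above deck).
- lid (a joint): angle of the black sample lid, rad: 0 fully shut (flat on the deck, at a stop, no catch), 1.57 upright, start 1.25 to 1.75, stop 1.9. Positive lifts the front edge, turning about the photometer's +y. Stiff hinge: the lid stays at any angle; about 2 N at its free edge moves it.
- lid_hinge (a point): point on the lid's hinge line, mid-width, 105 over the bench, 30 behind and 85 right of the photometer's origin. Axes turn with the lid: -x runs from hinge to free edge, z is the outer face's normal, y the hinge axis. Lid: slab 125 long, 116 wide, outer face 24 above its inner face (through this point), blue finger tab 17 longer, 50 wide, at the free edge.
- lid_top_edge (a point): middle of the free edge of the lid on its outer face (125 from the hinge along the lid, 24 off the inner face); same axes as lid_hinge.
- cell_rod (a joint): how far the cell rod is pulled out of the front, in m: 0 is fully in (a hard stop, blank cell in the beam); it starts between 0.014 and 0.030 and stops at 0.034. It slides with about 2.5 N of friction.
- rod_knob (a point): centre of the front face of the red knob on the cell rod. The knob is a cylinder lying along the photometer's x, 22 diameter, 22 long, its axis 62 above the bench; when fully in, its front face is 45 in front of the photometer's front. It is pushed along the photometer's +x.
- zero_key (a joint): travel of the green key in m: 0 is up, 0.004 fully down; it springs back. Fully down takes about 4 N.
- zero_key_top (a point): centre of the top of the green key: 24 x 26, standing 10 above the deck; it is pressed straight down.
- mode_key (a joint): travel of the grey key 53 to the left (photometer's +y) of the green one, 18 x 20, same height; not to be pressed. 0 is up, 0.004 fully down.
- print_key (a joint): travel of the grey key 95 to the left of the green one, 18 x 20, same height; not to be pressed. 0 is up, 0.004 fully down.
- cell_rack: blue block rack of clear measuring cells, 44 x 100 x 46 high, standing loose on the photometer's deck behind its display; leave it alone. Origin: centre of its underside.
- beaker: clear glass beaker, 66 diameter, 85 high, standing in front of the key side of the photometer; leave it alone. Origin: centre of its underside.
- amber_bottle: amber reagent bottle with black cap, 68 diameter, 150 high; leave it alone. Origin: centre of its underside.
- sample_jar: jar with green lid, 72 diameter, 95 high; leave it alone. Origin: centre of its underside.
- wash_bottle: white wash bottle with red spout, 64 diameter, 170 high; leave it alone. Origin: centre of its underside.
- mortar: white mortar with its pestle, 96 diameter, 115 high; leave it alone. Origin: centre of its underside.

How it is judged:
On the way, in this order (a step that is already met when the one before it is completed fails the run):
1. the cell rod is fully in and the lid fully shut (value of joint cell_rod below 0.003 m and value of joint lid below 0.04 rad), for 0.2 s.
2. with the rod in and the lid shut, the green key is pressed down (all of step 1 and value of joint zero_key above 0.0028 m), for 0.05 s.
At the end, for the whole second after the job is handed in: cell rod within 3 mm of fully in, lid within 0.04 rad of shut, green key up again after it was pressed at least 2.8 mm with rod in and lid shut; photometer level, at rest and within 20 mm of where it stood (all of step 1 and value of joint zero_key below 0.001 m and distance of photometer from where it was at the start of the episode below 0.02 m and angle between photometer's own z axis and vertical below 0.03 rad and linear speed of photometer below 0.01 m/s); the robot touches nothing.
It fails at once if the photometer is lifted, tilted or shifted by more than 20 mm (distance of photometer from where it was at the start of the episode above 0.02 m or angle between photometer's own z axis and vertical above 0.06 rad).
It fails at once if the lid is slammed (swings shut faster than 4 rad/s) (velocity of joint lid below -4 rad/s).
It fails at once if a grey key is pressed (value of joint any of mode_key, print_key above 0.0025 m).
It fails at once if the green key is pressed before the rod is in and the lid shut (value of joint zero_key above 0.0028 m and (value of joint lid above 0.06 rad or value of joint cell_rod above 0.004 m)).
It fails at once if another thing on the bench is moved by more than 30 mm or tipped (distance of any of cell_rack, beaker, amber_bottle, sample_jar, wash_bottle, mortar from where it was at the start of the episode above 0.03 m or angle between any of cell_rack, beaker, amber_bottle, sample_jar, wash_bottle, mortar's own z axis and vertical above 0.3 rad).
It also fails if it takes over 56 s, if anything falls off the work surface, if the arm or the gripper's body presses on something with over 40 N, if the wrist force passes 120 N, or if a joint passes its speed limit or range.

## Robot

A 7-joint arm with a two-finger parallel gripper is mounted at the origin on the work surface. World frame = base frame: x ahead of the robot, y to its left, z up, the work surface at z = 0. Lengths are in m, angles in rad, forces in N, time in s.
With the tool pointing down it reaches from about 0.425 to 0.975 m from the base axis. Payload 16.7 kg.
Tool frame: the origin (TCP) lies at the very end of the fingers, on their centre line; the grasp point (between the pads) lies robot.grasp_offset behind it (robot.grasp_offset is the distance from the TCP to the grasp point, in m); z points along the fingers, y is the line along which they close (so a half turn about z gives the same grasp; the last joint's range is limited). The gripper opens to 85 mm and grips with 20 to 120 N. Pads are 22 mm wide; open, the fingers measure 114 mm over their backs; the gripper's body (76 mm by 85 mm) begins 54 mm behind the grasp point. The pads swing forward as they close: fully open they stand 13 mm farther back than shut.
Start: joints at [1.194, 0.426, 0.074, 1.606, -0.034, 1.111, -0.067], TCP at [0.152, -0.658, 0.231] pointing down, gripper open.
Joint ranges: [-2.85, 2.85], [-0.5, 2.14], [-1.23, 1.37], [0.21, 2.46], [-1.02, 4.16], [0.16, 2.05], [-2.73, 2.73]. Speed limits (rad/s): [1.89, 1.89, 2.39, 2.39, 3.01, 3.01, 3.01].

## Interface

Orientations are given as a rotation vector (axis times angle).
In Python, from workcell import robot gives the robot as it stands.
- The arm moves only by the tool move_arm, never from a script. Its argument "increments" is a list of rows, each a list of 2 entries, a list of its own where there are three numbers: the shift along the tool's x, y, z in m, then the turn about the tool's z in rad. A call has 1 to 12 rows; each row is the pose to reach, as a shift and turn from the pose commanded when the call began, along the tool's axes at that moment; what a row does not reach only later rows make up. A row lasts 1/12 s, in which the tool goes at most 41.7 mm and 7.16 degrees, less where a joint would pass 70% of its speed; a pose out of reach is approached as far as the arm can. A call with a gripper value outside its range is refused whole. "gripper" is the opening, from 0 (shut) to 1 (fully open), set as the call begins (left out, the last holds). The fingers move at their own pace and stop on an object; the grip force is fixed at half the most. Time passes only in rows, so rows that repeat a pose let the fingers close. It gives the time, the measured TCP pose, the force, the opening and the grip force at its end, in the units of the state.
- robot.state(): the state, without advancing time (a new reading comes with each control period).
- robot.camera(name): name is "scene" or "top" or "wrist"; returns a dict with "color" (480x640x3 uint8, red, green, blue), "K" (3x3 intrinsics, pixels), "R" (3x3) and "t" (3): a world point X has camera coordinates R X + t. Camera axes: x right, y down, z forward; pixel columns grow to the right and rows downward; lengths in m; the calibration is good to about 2 mm. A picture is of the moment at which its call begins. There is no depth.
- robot.hand_in(): hands the job in; it is judged then, once.
The state is a dict: "time": time; "joint_positions": joint angles; "joint_vel": joint speeds; "joint_efforts": joint torques, N m; "tcp_pos": TCP position; "orientation": TCP orientation; "contact_force": force on the tool from outside, world axes, zero at the start; "torque": the same for the moment, N m; "opening": opening from 0.0 (shut) to 1.0 (fully open); "grasp_force": force on a finger pad.
Only numpy, scipy, OpenCV 4.12 (cv2) and the standard library are available. Lean on these libraries where they do the work, as an engineer would, in place of code of your own. Each camera call takes 0.05 s, during which the arm holds its last target. There are 200 camera calls.

## Working session

There is one attempt and no reset: what is moved stays moved. The work goes in short steps, Python scripts to look and compute and a tool call to move; the robot and the scene stay as the last step left them, time stands still between calls to the robot, and variables do not carry over. Pictures are saved under pics/ and viewed, at most 10 in all, crops included, and the job is handed in when it is done.

Besides the shell and the picture viewer there is one more tool, called after "Emit:" as name(argument=value, ...) on one line, values as JSON. move_arm: Moves the arm, as the interface text tells. Its arguments: {"type":"object","properties":{"increments":{"type":"array","items":{"type":"array"}},"gripper":{"type":"number"}},"required":["increments"]}

```bash
mkdir -p pics; cat > h.py <<'E'
import numpy as np,cv2
from workcell import robot
from scipy.spatial.transform import Rotation as Ro
def snap(n,f):
    c=robot.camera(n); cv2.imwrite('pics/'+f,c['color'][:,:,::-1]); np.savez('pics/'+f+'.npz',**{k:np.array(c[k]) for k in('color','K','R','t')}); return c
def plane(c,u,v,z):
    R=np.array(c['R']);t=np.array(c['t']); o=-R.T@t
    d=R.T@np.linalg.inv(c['K'])@np.array([u,v,1.]); return o+d*(z-o[2])/d[2]
def proj(c,X):
    p=np.array(c['K'])@(np.array(c['R'])@np.array(X)+np.array(c['t'])); return p[:2]/p[2]
E
python3 - <<'E'
from h import *
for n in('top','scene'):
    c=snap(n,n+'0.png'); print(n,-np.array(c['R']).T@np.array(c['t']))
s=robot.state();print(s['time'],s['tcp_pos'],s['orientation'],robot.grasp_offset,Ro.from_rotvec(s['orientation']).as_matrix().round(3))
E
```

```text
top [0.43736416 0.0190247  1.46776388]
scene [0.8464503  0.54232916 1.11780911]
0.1 [ 0.15170136 -0.65737099  0.23068437] [-3.12031093e+00 -3.55353666e-01  3.08638652e-04] 0.0187 [[ 0.974  0.225 -0.   ]
 [ 0.225 -0.974  0.001]
 [-0.    -0.001 -1.   ]]
```

View pics/top0.png

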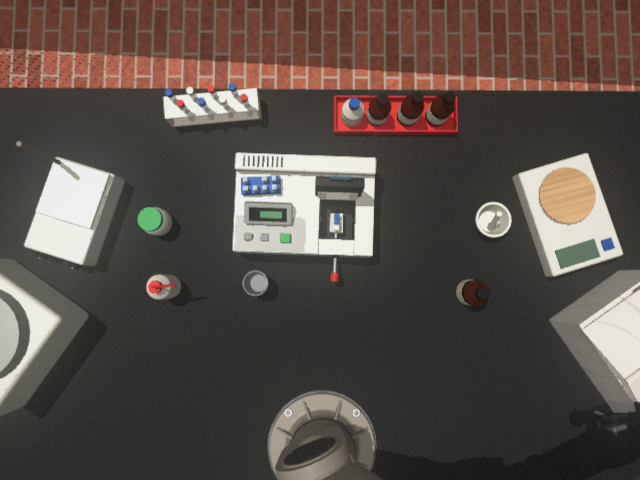

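View pics/scene0.png

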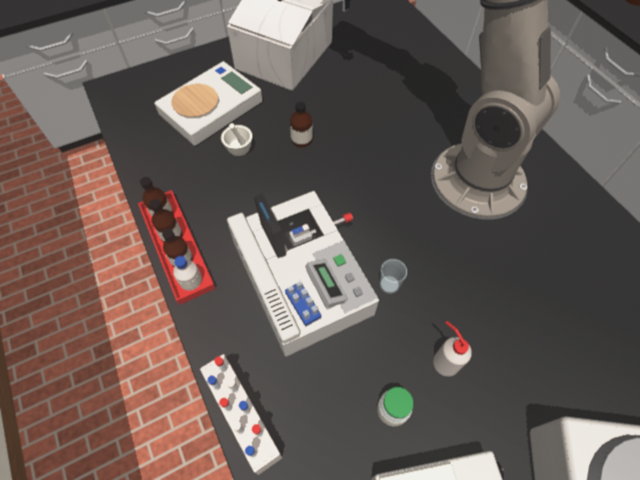

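The top view shows the photometer around (305,205), with its front toward the robot: green key (286,238), red knob (335,277), lid upright at (340,185), beaker (256,284). The scene view agrees: key (340,260), knob (348,217), lid at (270,225).

```bash
python3 - <<'E'
from h import *
pk={}
for n in('top','scene'):
    d=dict(np.load(f'pics/{n}0.png.npz')); img=d['color']; hsv=cv2.cvtColor(img,cv2.COLOR_RGB2HSV)
    g=cv2.inRange(hsv,(45,90,60),(80,255,255)); r=cv2.inRange(hsv,(0,150,90),(6,255,255))|cv2.inRange(hsv,(174,150,90),(180,255,255))
    roi=np.zeros_like(g); 
    if n=='top': roi[180:300,225:385]=255
    else: roi[190:270,330:365]=255
    for nm,m,z in(('key',g,.115),('knob',r,.062)):
        k,_,st,ce=cv2.connectedComponentsWithStats(m&roi)
        for i in range(1,k):
            if st[i,4]>15: print(n,nm,st[i],ce[i].round(1),plane(d,*ce[i],z).round(4))
    if n=='top':
        w=cv2.inRange(hsv,(0,0,130),(180,70,255)); w[:, :228]=0; w[:,382:]=0; w[:150]=0; w[262:]=0
        # front edge of deck: lowest white pixel per column, left/right extents per row
        cols=[c for c in range(240,370) if not 325<c<350]
        P=np.array([plane(d,c,np.where(w[:,c])[0].max()+.5,.105)[:2] for c in cols])
        a=np.polyfit(P[:,1],P[:,0],1); res=P[:,0]-np.polyval(a,P[:,1]); ok=abs(res-np.median(res))<.004; a=np.polyfit(P[ok,1],P[ok,0],1); print('front x=a y+b',a,'yaw',-np.arctan(a[0]))
        for row in (195,215,235,245):
            q=np.where(w[row])[0]; print(row,plane(d,q.min()-.5,row,.105)[:2].round(4),plane(d,q.max()+.5,row,.105)[:2].round(4))
    print(d['K'][0,0])
t=cv2.imread('pics/top0.png')[140:300,220:400]; s=cv2.imread('pics/scene0.png')[180:330,220:400]
cv2.imwrite('pics/crop.png',cv2.resize(np.vstack([t,s[:150]]),None,fx=1.9*1.0,fy=1.9,interpolation=2) if 0 else np.hstack([cv2.resize(t,(400,356)),cv2.resize(s,(400,356))]))
E
```

```text
top key [280 234  10   9  80] [285.  237.9] [0.5481 0.0963 0.115 ]
top knob [330 273   9   8  59] [334.1 276.5] [ 0.4514 -0.0305  0.062 ]
front x=a y+b [0.03265841 0.50756993] yaw -0.03264680997677858
195 [0.6593 0.2277] [ 0.6609 -0.1303]
215 [0.6074 0.2294] [ 0.609 -0.13 ]
235 [0.5559 0.2311] [ 0.5574 -0.1272]
245 [0.5303 0.2333] [ 0.5317 -0.127 ]
534.3579420589988
scene key [334 255  11  10  73] [339.2 259.6] [0.5489 0.0981 0.115 ]
scene knob [343 213   9   9  55] [347.7 216.7] [ 0.4474 -0.0316  0.062 ]
457.83450449123393
```

View pics/crop.png

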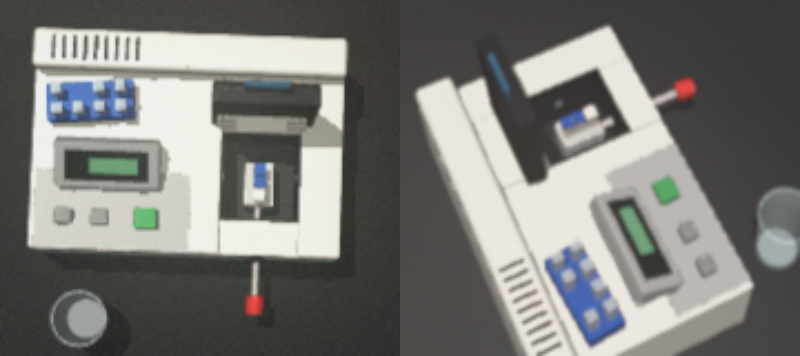

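Estimates from the images: origin about (0.629, 0.050), yaw -0.033. The knob is at local y -0.086 (expected -0.085) and about 21 mm out, inside the given range. The lid is roughly upright. I'll close the fingers and fly toward the front of the knob, passing above the bottle.

Emit:
move_arm(increments=[[[0.03,-0.02,0],0.03],[[0.06,-0.04,0],0.06],[[0.09,-0.06,0],0.09],[[0.12,-0.08,0],0.12],[[0.15,-0.1,0],0.15],[[0.18,-0.12,0],0.18],[[0.21,-0.14,0],0.21],[[0.24,-0.16,0],0.24],[[0.27,-0.18,0],0.26],[[0.3,-0.195,0],0.26],[[0.3,-0.195,0],0.26],[[0.3,-0.195,0],0.26]], gripper=0)

```text
time: 1.1
tcp_pos: [0.4017, -0.3987, 0.2311]
orientation: [-3.141, 0.046, 0.0]
contact_force: [0.4, 0.1, 0.5]
opening: 0.001
grasp_force: 0.0
```

Emit:
move_arm(increments=[[[0,-0.035,0],0],[[0,-0.07,0],0],[[0,-0.105,0],0],[[0,-0.14,0],0],[[0,-0.175,0],0],[[0,-0.21,0],0],[[0.001,-0.245,0],0],[[0.001,-0.28,0],0],[[0.002,-0.315,0],0],[[0.002,-0.35,0],0],[[0.002,-0.372,0],0],[[0.002,-0.372,0],0]])

```text
time: 2.1
tcp_pos: [0.4146, -0.0255, 0.2315]
orientation: [-3.141, 0.047, -0.001]
contact_force: [-0.4, 0.7, 0.3]
opening: 0.001
grasp_force: 0.0
```

Emit:
move_arm(increments=[[[-0.005,0,0.02],0],[[-0.01,0,0.04],0],[[-0.012,0,0.07],0],[[-0.012,0,0.1],0],[[-0.012,0,0.125],0],[[-0.012,0,0.14],0],[[-0.012,0,0.14],0]])

```text
time: 2.68
tcp_pos: [0.4007, -0.0294, 0.0887]
orientation: [-3.141, 0.055, 0.008]
contact_force: [-0.5, 0.3, -0.5]
opening: 0.002
grasp_force: 0.0
```

```bash
python3 - <<'E'
from h import *
s=robot.state();print(s['tcp_pos'],s['joint_positions'])
c=snap('wrist','w1.png')
o=np.array([.629,.0497]);ps=-.033
def L(x,y,z): return [o[0]+x*np.cos(ps)-y*np.sin(ps),o[1]+x*np.sin(ps)+y*np.cos(ps),z]
print(proj(c,L(-.186,-.085,.062)),proj(c,s['tcp_pos']),-np.array(c['R']).T@np.array(c['t']))
E
```

```text
[ 0.40066018 -0.02939245  0.08874335] [ 0.24674069  0.21628063 -0.3651274   2.29863668  0.12588523  0.64920477
 -1.81708095]
[315.15088482 211.91711887] [319.07007359 328.45357603] [ 0.47679685 -0.03250172  0.23115833]
```

View pics/w1.png

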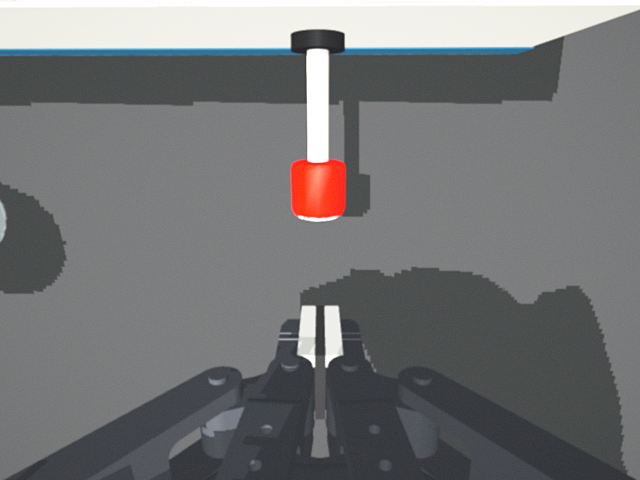

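The wrist view shows the knob at (318,190) directly ahead of the closed fingertips at (320,330), so the two are aligned. I'll lower and push.

Emit:
move_arm(increments=[[[0,0,0.02],0],[[0,0,0.036],0],[[0,0,0.038],0],[[0.008,0,0.038],0],[[0.016,0,0.038],0],[[0.022,0,0.038],0],[[0.027,0,0.038],0],[[0.031,0,0.038],0],[[0.035,0,0.038],0],[[0.038,0,0.038],0],[[0.038,0,0.038],0]])

```text
time: 3.65
tcp_pos: [0.4412, -0.0294, 0.0534]
orientation: [-3.141, 0.052, -0.001]
contact_force: [-0.5, 0.1, -0.1]
opening: -0.003
grasp_force: 0.0
```

Emit:
move_arm(increments=[[[0.002,0,0],0],[[0.004,0,0],0],[[0.006,0,0],0],[[0.008,0,0],0]])

```text
time: 3.98
tcp_pos: [0.4486, -0.0296, 0.0533]
orientation: [-3.141, 0.052, 0.0]
contact_force: [-2.4, 0.2, 2.2]
opening: -0.001
grasp_force: 1.4
```

Emit:
move_arm(increments=[[[0.001,0,0],0],[[0.002,0,0],0],[[0.003,0,0],0],[[0.004,0,0],0]])

```text
time: 4.32
tcp_pos: [0.4509, -0.0298, 0.053]
orientation: [3.141, -0.052, -0.005]
contact_force: [-15.1, 2.6, 9.6]
opening: 0.002
grasp_force: 7.8
```

Emit:
move_arm(increments=[[[0.001,0,0],0],[[0.002,0,0],0],[[0.003,0,0],0],[[0.003,0,0],0]])

```text
time: 4.65
tcp_pos: [0.4511, -0.0299, 0.0524]
orientation: [3.14, -0.052, -0.013]
contact_force: [-27.4, 3.7, 18.8]
opening: -0.0
grasp_force: 13.6
```

The rod is at its stop: the force climbs at x = 0.451 against a predicted 0.450. I'll back off, rise, and measure the lid tab by triangulating its blue colour.

Emit:
move_arm(increments=[[[-0.015,0,0],0],[[-0.04,0,0],0],[[-0.04,0,-0.03],0],[[-0.04,0,-0.07],0],[[-0.04,0,-0.11],0],[[-0.035,0,-0.15],0],[[-0.02,0,-0.19],0],[[0,0,-0.23],0],[[0,0,-0.26],0],[[0,0,-0.26],0]])

```text
time: 5.48
tcp_pos: [0.459, -0.0297, 0.3198]
orientation: [3.141, -0.052, 0.015]
contact_force: [-0.1, 0.0, -1.3]
opening: 0.001
grasp_force: 0.0
```

```bash
python3 - <<'E'
from h import *
c=snap('wrist','w2.png'); s=robot.state();print(s['time'],s['tcp_pos'],s['contact_force'])
A=[]
for n in('top','scene'):
    d=dict(np.load(f'pics/{n}0.png.npz')); hsv=cv2.cvtColor(d['color'],cv2.COLOR_RGB2HSV)
    m=cv2.inRange(hsv,(95,70,40),(118,255,255)); roi=np.zeros_like(m)
    if n=='top': roi[168:195,310:370]=255
    else: roi[192:232,248:282]=255
    k,_,st,ce=cv2.connectedComponentsWithStats(m&roi)
    for i in range(1,k): print(n,st[i],ce[i])
    i=1+np.argmax(st[1:,4]); A.append((d,ce[i]))
P=[np.array(d['K'])@np.c_[d['R'],d['t']] for d,_ in A]
X=cv2.triangulatePoints(P[0],P[1],A[0][1].reshape(2,1),A[1][1].reshape(2,1));X=X[:3,0]/X[3];print(X)
for d,p in A: print(proj(d,X)-p)
h=np.array([.6562,-.0363,.105]); print('rel hinge',X-h)
E
```

```text
5.5333 [ 0.45765054 -0.02984166  0.31667023] [-0.47146718  0.1553825  -0.94834256]
top [330 177  21   3  47] [340.55319149 177.70212766]
scene [259 202  11  19  68] [263.98529412 210.54411765]
[ 0.67847601 -0.03864206  0.24115332]
[-0.09867243  0.15673963]
[-0.25072205 -0.0424283 ]
rel hinge [ 0.02227601 -0.00234206  0.13615332]
```

View pics/w2.png

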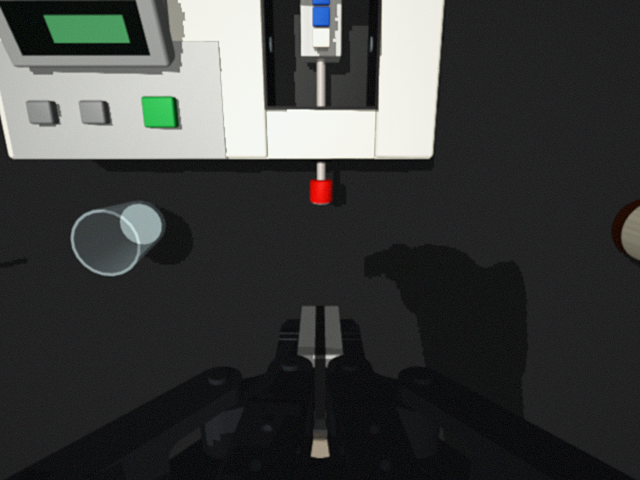

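The wrist view shows the knob (320,190) close to the front, so the rod is in. The key is at (160,112) and the beaker at (120,240), well clear. The lid tab triangulates 136 mm above and 22 mm behind the hinge, so the lid is near 1.64 rad. Next I'll fly over it and come down behind.

Emit:
move_arm(increments=[[[0.03,0,-0.01],0],[[0.06,0,-0.01],0],[[0.095,0,-0.01],0],[[0.13,0,-0.01],0],[[0.165,0,-0.01],0],[[0.2,0,-0.01],0],[[0.235,0,-0.01],0],[[0.265,0,-0.01],0],[[0.282,0,0],0],[[0.282,0,0.02],0],[[0.282,0,0.05],0],[[0.282,0,0.05],0]])

```text
time: 6.53
tcp_pos: [0.7352, -0.0393, 0.2561]
orientation: [3.141, -0.051, -0.013]
contact_force: [-0.4, 0.0, -1.7]
opening: -0.003
grasp_force: 0.0
```

Emit:
move_arm(increments=[[[0,0,0.02],0],[[0,0,0.04],0],[[0,0,0.06],0],[[0,0,0.068],0],[[0,0,0.068],0]])

```text
time: 6.95
tcp_pos: [0.7365, -0.0394, 0.1939]
orientation: [3.141, -0.052, -0.005]
contact_force: [-0.8, 0.8, -0.1]
opening: -0.003
grasp_force: 0.0
```

Emit:
move_arm(increments=[[[-0.015,0,0],0],[[-0.028,0,0],0],[[-0.036,0,0],0],[[-0.044,0,0],0],[[-0.052,0,-0.002],0],[[-0.06,0,-0.004],0],[[-0.07,0,-0.004],0],[[-0.079,0,-0.004],0],[[-0.088,0,-0.002],0],[[-0.097,0,0],0],[[-0.097,0,0],0]])

```text
time: 7.87
tcp_pos: [0.6385, -0.036, 0.1949]
orientation: [3.141, -0.052, -0.002]
contact_force: [1.1, -1.4, -0.4]
opening: 0.003
grasp_force: 0.0
```

```bash
python3 - <<'E'
from h import *
c=snap('scene','s2.png');cv2.imwrite('pics/s2c.png',cv2.resize(cv2.imread('pics/s2.png')[150:350,200:420],None,fx=2.5,fy=2.5))
s=robot.state();print(s['tcp_pos'],s['contact_force'])
E
```

```text
[ 0.63928422 -0.0361193   0.19499518] [ 0.42556977  0.09066847 -0.77519616]
```

View pics/s2c.png

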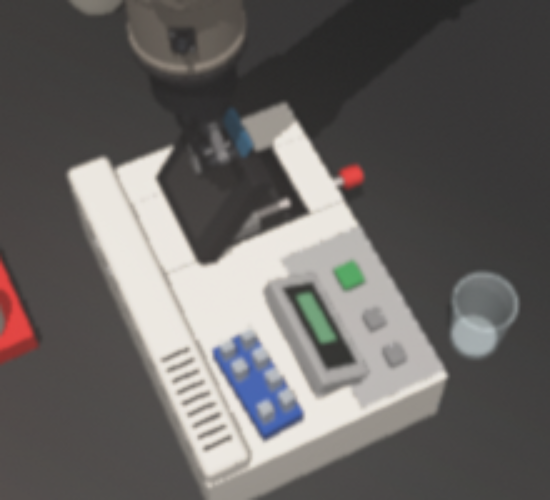

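The scene crop shows the lid leaning forward, with its blue tab at (237,130) and the fingers on its outer face. The photometer, rack and beaker haven't moved. I'll continue along the arc.

Emit:
move_arm(increments=[[[-0.009,0,0.004],0],[[-0.018,0,0.008],0],[[-0.026,0,0.013],0],[[-0.033,0,0.018],0],[[-0.04,0,0.025],0],[[-0.046,0,0.032],0],[[-0.051,0,0.04],0],[[-0.056,0,0.048],0],[[-0.059,0,0.056],0],[[-0.062,0,0.062],0],[[-0.062,0,0.065],0],[[-0.062,0,0.065],0]])

```text
time: 8.92
tcp_pos: [0.578, -0.034, 0.1295]
orientation: [-3.141, 0.052, 0.002]
contact_force: [-0.5, -0.2, -0.4]
opening: 0.002
grasp_force: 0.0
```

Emit:
move_arm(increments=[[[0,0,0.002],0],[[0,0,0.004],0],[[0,0,0.004],0]])

```text
time: 9.17
tcp_pos: [0.5788, -0.0339, 0.1286]
orientation: [3.14, -0.053, 0.001]
contact_force: [-17.9, -0.6, 39.1]
opening: -0.002
grasp_force: 19.5
```

The lid is at its stop: firm contact at z = 0.1286 against the expected 0.129. I'll rise and move over the green key.

Emit:
move_arm(increments=[[[0,0,-0.03],0],[[0,0,-0.06],0],[[-0.01,-0.03,-0.06],0],[[-0.02,-0.06,-0.06],0],[[-0.03,-0.09,-0.06],0],[[-0.034,-0.12,-0.06],0],[[-0.034,-0.13,-0.06],0],[[-0.034,-0.13,-0.05],0],[[-0.034,-0.13,-0.05],0]])

```text
time: 9.92
tcp_pos: [0.5485, 0.0971, 0.1748]
orientation: [3.141, -0.051, -0.002]
contact_force: [-0.5, -0.5, 0.4]
opening: 0.004
grasp_force: 0.0
```

```bash
python3 - <<'E'
from h import *
c=snap('wrist','w3.png'); s=robot.state();print(s['tcp_pos'],s['contact_force'])
hsv=cv2.cvtColor(c['color'],cv2.COLOR_RGB2HSV); m=cv2.inRange(hsv,(45,110,60),(80,255,255))
k,_,st,ce=cv2.connectedComponentsWithStats(m)
for i in range(1,k):
    if st[i,4]>200: print(st[i],ce[i],plane(c,*ce[i],.115))
print(proj(c,s['tcp_pos']))
E
```

```text
[0.54858599 0.09615612 0.17524221] [ 0.78467009 -0.34220436  0.24377672]
[ 168  150  133   38 4781] [236.33591299 168.54026354] [0.60372181 0.1352233  0.115     ]
[ 297  248   49   46 2197] [320.75830678 270.64087392] [0.5501215  0.09624995 0.115     ]
[321.38749365 328.76115602]
```

View pics/w3.png

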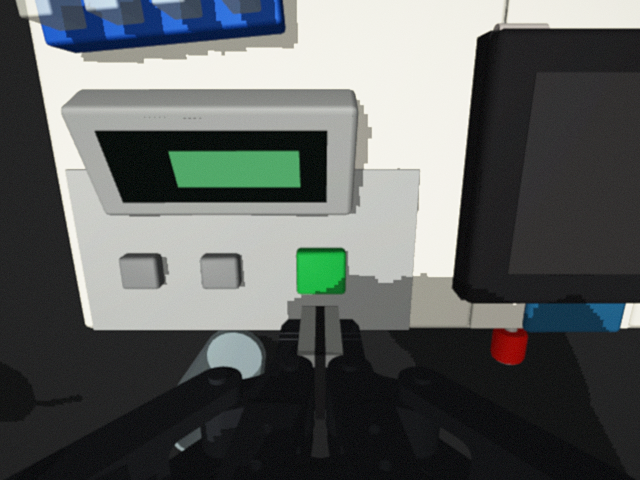

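The wrist view shows the lid flat at right, with its tab at (575,315) and the knob in. The green key at (321,271) works out to (0.550, 0.096), directly under the tool. I'll press and release.

Emit:
move_arm(increments=[[[0.001,0,0.025],0],[[0.001,0,0.045],0],[[0.001,0,0.056],0],[[0.001,0,0.06],0],[[0.001,0,0.063],0],[[0.001,0,0.065],0],[[0.001,0,0.066],0],[[0.001,0,0.066],0],[[0.001,0,0.066],0]])

```text
time: 10.72
tcp_pos: [0.5504, 0.0968, 0.1112]
orientation: [3.141, -0.053, 0.002]
contact_force: [-0.8, -2.3, 4.8]
opening: 0.003
grasp_force: 1.9
```

Emit:
move_arm(increments=[[[0,0,0.001],0],[[0,0,0.002],0],[[0,0,0.002],0],[[0,0,0.002],0]])

```text
time: 11.05
tcp_pos: [0.5505, 0.0969, 0.1105]
orientation: [3.141, -0.053, 0.003]
contact_force: [-11.3, -6.0, 31.0]
opening: -0.002
grasp_force: 15.6
```

Emit:
move_arm(increments=[[[0,0,-0.005],0],[[0,0,-0.015],0],[[0,0,-0.04],0],[[0,0,-0.07],0],[[0,0,-0.1],0],[[0,0,-0.13],0],[[0,0,-0.13],0],[[0,0,-0.13],0],[[0,0,-0.13],0]])

```text
time: 11.8
tcp_pos: [0.5497, 0.0971, 0.2384]
orientation: [-3.141, 0.052, -0.0]
contact_force: [-0.7, 0.9, -1.3]
opening: 0.001
grasp_force: 0.0
```

```bash
python3 - <<'E'
from h import *
c=snap('wrist','w4.png'); d=snap('top','top4.png'); s=robot.state();print(s['tcp_pos'],s['contact_force'])
E
```

```text
[0.5493197  0.09697509 0.23745263] [0.659845   0.51764921 0.42549653]
```

View pics/w4.png

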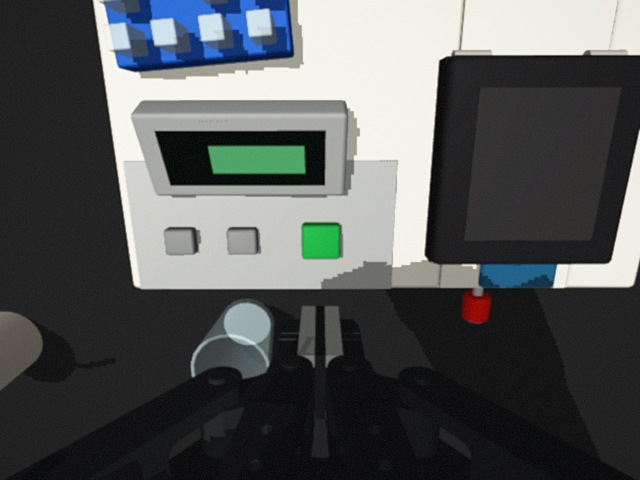

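The view shows the lid flat (535,160), knob in (476,306), key up again (321,241) and the tool clear. I'll hand in.

```bash
python3 -c "
from workcell import robot
print(robot.hand_in())"
```

```text
the job is handed in; nothing more can be done
None
```

I pushed the cell rod in to its stop, closed the lid gently, pressed the green key to its stop and released it, and handed the job in at about 12 s of the 56 s allowed; hand-in returned no verdict.

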